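# Scan the mixer drive's label and hold its keyed shaft home

### The arm

A 7-joint arm with a two-finger parallel gripper is mounted at the origin on the work surface. World frame = base frame: x ahead of the robot, y to its left, z up, the work surface at z = 0. Lengths are in mm, angles in rad, forces in N, time in s.
With the tool pointing down it reaches from about 400 to 850 mm from the base axis. Payload 6.9 kg.
Tool frame: the origin (TCP) lies between the finger pads; the fingertips stand 22 mm ahead of it and the grasp point (between the pads) lies 3 mm ahead of it; z points along the fingers, y is the direction in which the jaws open and shut (so a half turn about z gives the same grasp; the last joint's range is limited). The gripper opens to 85 mm and grips with 20 to 120 N. Pads are 22 mm wide; open, the fingers measure 114 mm over their backs; the gripper's body (76 mm by 85 mm) begins 54 mm behind the grasp point. The pads swing forward as they close: fully open they stand 13 mm farther back than shut.
Start: joints at [1.272, 0.507, -0.238, 1.5, 0.126, 1.149, -0.155], TCP at [246.117, -574.49, 253.275] pointing down, gripper open.
Joint ranges: [-3.08, 3.08], [-0.24, 2.05], [-1.43, 1.35], [0, 2.5], [-1.52, 4.66], [0.17, 1.96], [-2.89, 2.89]. Speed limits (rad/s): [2.39, 2.39, 3.14, 3.14, 3.14, 3.14, 3.14].

### API

Orientations are given as a 3x3 rotation matrix whose columns are the frame's x, y, z axes.
In Python, from station import robot gives the robot as it stands. The module is installed in compiled form; this text tells all that it offers.
- The arm moves only by the tool play_rows, never from a script. Its argument "series" is a list of rows, each an object of numbers: "dx", "dy", "dz": the shift along the world's x, y, z in m; "turn": the turn about the world's z in degrees; "grip": the opening, from 0 (shut) to 1 (fully open). In form: [{"dx": .., "dy": .., "dz": .., "turn": .., "grip": ..}, ...]. A call has 1 to 12 rows; each row shifts and turns the pose as measured when the row begins; what a row does not reach is not made up. A row lasts 1/8 s, in which the tool goes at most 62.5 mm and 10.7 degrees, less where a joint would pass 70% of its speed; a pose out of reach is approached as far as the arm can. A call is refused whole if a number of a shift passes 0.0625 or a number of a turn 10.7, either way. A call with a gripper value outside its range is refused whole. The fingers move at their own pace and stop on an object; "newtons" is the grip in N (left out, the last holds). Time passes only in rows, so rows that do not move let the fingers close. It gives the time, the measured TCP pose, the force and the opening at its end, in the units of the state.
- robot.state(): the state, without advancing time (a new reading comes with each control period).
- robot.snapshot(name): name is "scene" or "top"; returns the picture (400x640x3 uint8, red, green, blue); there is no depth.
- robot.camera_info(name): a dict with "fx", "fy", "cx", "cy" (pixels), "R" (3x3) and "t" (3): a world point X has camera coordinates R X + t. Camera axes: x right, y down, z forward; pixel columns grow to the right and rows downward; lengths in mm; the calibration is good to about 2 mm. A picture is of the moment at which its call begins. camera_info takes no time and is no camera call.
- robot.job_done(): hands the job in, once; it reports no verdict.
The state is a dict: "clock": time; "joint_positions": joint angles; "joint_velocities": joint speeds; "effort": joint torques, N m; "position": TCP position; "orientation": TCP orientation; "wrist_force": force on the tool from outside, world axes, zero at the start; "torque": the same for the moment, N m; "grip_width": finger opening in mm.
Only numpy, scipy, OpenCV 4.12 (cv2) and the standard library are available. Lean on these libraries where they do the work, as an engineer would, in place of code of your own. Each camera call takes 0.05 s, during which the arm holds its last target. There are 200 camera calls.

### The job

Log the mixer drive before fitting it: take the stick scanner from its cradle, point it straight down at the barcode label on the drive's ledge, hold it steady about 8 cm above the label for a good second, and stand it back in its cradle. Then take the keyed shaft (not the plain one) from the wooden stand, put its nose into the hub on the drive, turn it until the key slips into the keyway and push it against the ejector spring until its collar is fully home on the hub; finish still gripping the shaft and pushing it home, for the spring throws it out again. Leave the plain shaft in the stand and everything else where it is.

Things in the scene. Friction and masses are not known exactly. Their poses are not given: they have to be found in the camera images.
- scanner: Stick barcode scanner standing upright in its cradle: black head 50 x 38 x 38 mm (x, y, z) at the bottom, above it a grey handle 34 x 28 mm, from 38 to 138 mm above the origin. Origin at the centre of the underside; z up along the handle. Grip the handle across its 28 mm (along y), about 110 mm above the origin. 110 to 220 g.
- scanner_window (a point): Centre of the reading window in the middle of the scanner's underside (the scanner's origin, same axes); it looks along the scanner's -z. It reads a label within about 15 mm of that line, at 40 to 120 mm from the window, the scanner tilted no more than 20 degrees.
- cradle: Fixed grey open-topped cradle, 72 x 60 x 30 mm outside, walls and floor 5 mm, so 62 x 50 mm inside: 6 mm of play round the scanner's head. Origin at the centre of its underside on the bench, inner floor 5 mm above; x along the 72 mm side. The scanner's x lies along the cradle's x, within a few degrees.
- drive: Fixed grey mixer drive: housing 120 x 120 mm, 55 mm high, with a ledge 60 x 80 mm, 12 mm high, on its -x side, and a motor box 120 x 90 mm, 50 mm high, on its +x side. A steel hub 62 mm across stands up through the housing to 80 mm; it is braked and does not turn. Origin on the hub's axis at the bench; z up.
- label (a point): Centre of the barcode label (30 x 48 mm, white with black bars) lying flat on top of the drive's ledge, 92 mm from the hub's axis towards the drive's -x, 12.5 mm above the bench; the drive's axes.
- hub_mouth (a point): Centre of the hub's bore, in its flat top face, 80 mm above the bench; the drive's axes. Bore 23 mm in diameter with one keyway 11 mm wide, out to 18.8 mm from the axis, full depth. The keyway points anywhere within 0.4 rad (23 deg) of the drive's +x, either side, which no reading tells: look, or feel for it by turning the shaft with its nose in the bore under light pressure.
- ejector (a joint): Travel (m) of the brass ejector pin inside the bore: 0 when up, its top 34 mm below the hub's face; grows as it is pressed down. Spring: 4 N at 0, 10 N at 0.012, which is where it is when the shaft is fully home; stop at 0.015. A key rubbing on one side of the keyway may bind on the way down: turn it back a little and push on.
- shaft: Keyed steel shaft, upright in the stand, 92 mm tall, 180 to 280 g. Origin at the centre of its tip (underside), z up. From the tip: shank 20 mm in diameter to 46 mm; collar 42 mm in diameter to 52 mm, with a pointer tab 10 mm wide out to 35 mm in +x, right above the key; then a flat-sided head to 92 mm, 34 mm along x, 20 mm along y: grip it along y, about 76 mm above the origin.
- shaft_tip (a point): Centre of the shaft's tip (the shaft's origin and axes). The lowest 16 mm is a plain round nose; from 16 to 46 mm a key 8 mm wide stands out to 17 mm from the axis in the shaft's +x. Home, the collar rests on the hub's face and the tip is 46 mm below it. Play: key 1.5 mm each side in the keyway (0.1 rad), shank 1.5 mm all round in the bore.
- plain_shaft: The same shaft without key and without pointer tab; origin at the centre of its tip. Not to be used: it stays in the stand.
- stand: Fixed wooden stand, 70 x 210 x 18 mm, with two round pockets 22 mm in diameter, 12 mm deep, 60 mm either side of its centre along y; either shaft may stand in either pocket, tip 6 mm above the bench, turned up to 0.4 rad from the stand's x. Origin at the centre of its underside.
- jar: Small amber jar, 42 mm in diameter, 50 mm high, on the robot's side of the bench between the stand and the drive; origin under its centre. A bystander.
- cap: White plastic ring, 44 mm in diameter, 12 mm high, on the robot's side of the bench between the drive and the cradle; origin under its centre. A bystander.
- bottle: White bottle, 68 mm in diameter, 190 mm high, on the far left; origin under its centre. A bystander.
- glove_box: Green carton, 120 x 240 x 85 mm, on the far right; origin under its centre. A bystander.
- notebook: Black notebook, 150 x 210 x 16 mm, lying on the near left; origin under its centre. A bystander.
- towel_roll: White paper roll, 124 mm in diameter, 250 mm high, standing at the left edge; origin under its centre. A bystander.
- wash_bottle: Clear bottle, 72 mm in diameter, 200 mm high, on the right; origin under its centre. A bystander.
There are look-alikes about, which are no part of the job. Leave any pink look-alike of the cradle alone. What is shaped like the scanner but pink is not meant.

How it is judged:
By the outcome, as a careful person would: the job done as asked, in the order asked, and still so for the second after the job is handed in, while the arm keeps its last pose, push and grip.
It also fails if it takes over 72 s, if anything falls off the work surface, if the arm or the gripper's body presses on something with over 40 N, if the wrist force passes 120 N, or if a joint passes its speed limit or range.

## Working session

There is one attempt and no reset: what is moved stays moved. The work goes in short steps, Python scripts to look and compute and a tool call to move; the robot and the scene stay as the last step left them, time stands still between calls to the robot, and variables do not carry over. Pictures are saved under pics/ and viewed, about 8 in all and at most 12, crops included, and the job is handed in when it is done.

Besides the shell and the picture viewer there is one more tool, called after ">>>" in YAML: its name, and indented under it one key for each argument. play_rows: Moves the arm, as the interface text tells. Its arguments: {"type":"object","properties":{"series":{"type":"array","items":{"type":"object","properties":{"dx":{"type":"number"},"dy":{"type":"number"},"dz":{"type":"number"},"turn":{"type":"number"},"grip":{"type":"number"}}}},"newtons":{"type":"number"}},"required":["series"]}

```bash
mkdir -p pics; cat > h.py <<'E'
import numpy as np, cv2
from station import robot
def cam(n):
    c=robot.camera_info(n); return c,np.array(c["R"]),np.array(c["t"])
def ray(n,u,v,z):
    c,R,t=cam(n); o=-R.T@t; d=R.T@np.array([(u-c["cx"])/c["fx"],(v-c["cy"])/c["fy"],1]); return (o+d*(z-o[2])/d[2]).round(1)
def proj(n,X):
    c,R,t=cam(n); p=R@np.array(X,float)+t; return np.array([c["fx"]*p[0]/p[2]+c["cx"],c["fy"]*p[1]/p[2]+c["cy"]]).round(1)
def snap(n,f):
    im=cv2.cvtColor(np.array(robot.snapshot(n)),cv2.COLOR_RGB2BGR); cv2.imwrite("pics/"+f+".png",im); return im
def st():
    s=robot.state(); print(s["clock"],np.round(s["position"],1),np.round(s["wrist_force"],1),s["grip_width"]); print(np.round(s["orientation"],3).tolist()); return s
E
python3 - <<'E'
from h import *
s=st(); a=snap("scene","s0"); b=snap("top","t0")
for n in("scene","top"):
    c,R,t=cam(n); print(n,c["fx"],(-R.T@t).round(),R.round(2).tolist())
E
```

```text
0.0 [ 245.9 -574.1  252.4] [-0.   0.2  0.3] 85.83489512777493
[[0.919, 0.394, -0.001], [0.394, -0.919, 0.002], [-0.0, -0.002, -1.0]]
scene 449.0114453698658 [1054.  986.  786.] [[-0.88, 0.48, 0.0], [0.25, 0.47, -0.85], [-0.4, -0.74, -0.53]]
top 418.0381630473129 [ 458.   15. 1544.] [[-0.03, -1.0, -0.01], [-1.0, 0.03, -0.07], [0.07, 0.01, -1.0]]
```

View pics/s0.png

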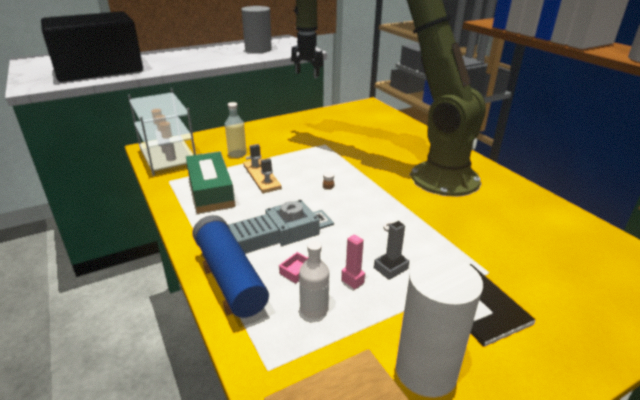

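View pics/t0.png

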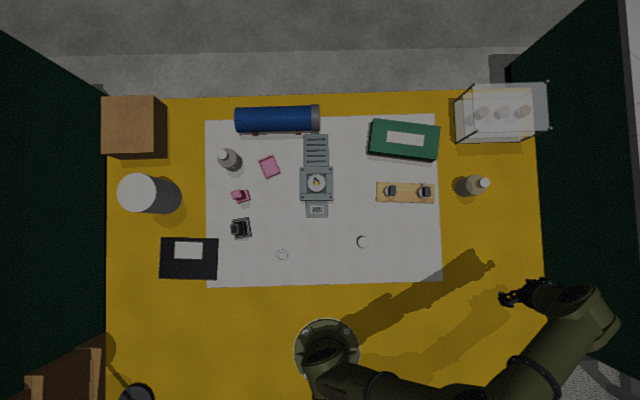

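Scene view: the black scanner in its cradle is at (393,250), with the pink scanner (353,262) and pink cradle (293,266) as look-alikes. The drive's hub is at (292,208) and the stand with two shafts at (262,170). Top view: scanner (241,228), hub (316,183), shafts (391,190) and (424,191). Next I'll view enlarged crops.

```bash
python3 - <<'E'
from h import *
a=cv2.imread("pics/s0.png");b=cv2.imread("pics/t0.png")
def cr(im,u,v,w,h,k): return cv2.resize(im[v:v+h,u:u+w],None,fx=k,fy=k,interpolation=cv2.INTER_CUBIC)
g=lambda im:np.clip(im.astype(float)*1.3,0,255).astype(np.uint8)
A=cr(g(b),370,170,70,42,5.7); B=cr(g(b),290,160,60,60,5);C=cr(g(b),220,205,50,40,8);D=cr(g(a),240,135,50,60,5)
E=cr(g(a),340,210,80,75,4)
W=np.zeros((600,800,3),np.uint8)
for im,x,y in((A,0,0),(B,0,250),(C,400,0),(D,310,330),(E,570,300)):
    h=min(im.shape[0],600-y);w=min(im.shape[1],800-x);W[y:y+h,x:x+w]=im[:h,:w]
cv2.imwrite("pics/c0.png",W)
E
```

```text
(no output)
```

View pics/c0.png

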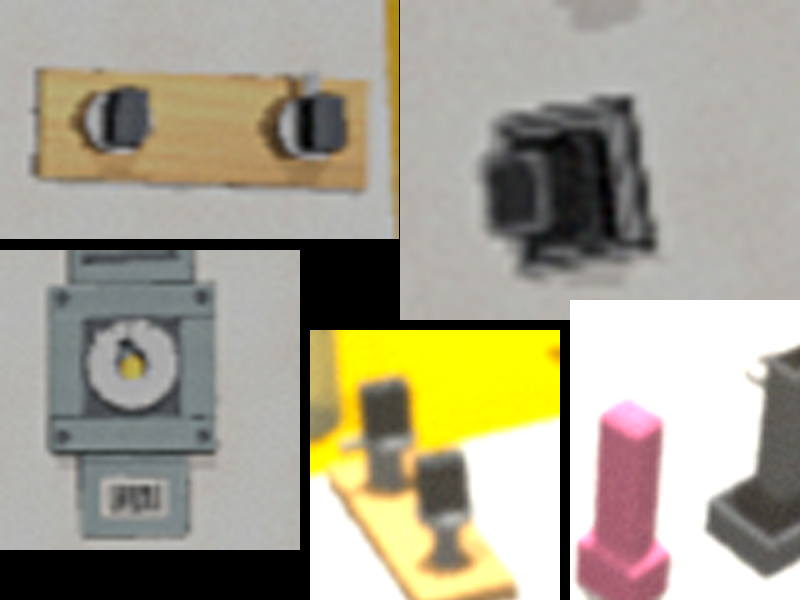

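The keyed shaft is the one at top-view (424,191), in the stand's right pocket. It has a pointer tab above it at (424.7,184), which also shows in the scene crop; the shaft at (391,190) has none. The black scanner at (241,228) is the right one, as the other at (240,196) is pink. Now I'll measure positions.

```bash
python3 - <<'E'
from h import *
b=cv2.imread("pics/t0.png");hsv=cv2.cvtColor(b,cv2.COLOR_BGR2HSV)
def big(m,x0,y0,x1,y1):
    k=np.zeros_like(m);k[y0:y1,x0:x1]=m[y0:y1,x0:x1]
    cs,_=cv2.findContours(k,cv2.RETR_EXTERNAL,cv2.CHAIN_APPROX_NONE);return max(cs,key=cv2.contourArea)
def rect(n,c,z):
    bx=cv2.boxPoints(cv2.minAreaRect(c)); P=np.array([ray("top",*p,z)[:2] for p in bx])
    e=P[1]-P[0];f=P[2]-P[1]; print(n,"px",bx.mean(0).round(1),"ctr",P.mean(0).round(1),"sides",np.linalg.norm(e).round(),np.linalg.norm(f).round(),"ang",np.degrees(np.arctan2(e[1],e[0])).round(1),np.degrees(np.arctan2(f[1],f[0])).round(1))
g=hsv[...,2]
rect("stand",big(cv2.inRange(hsv,(8,60,60),(28,255,255)),372,175,436,208),18)
rect("cradle",big(cv2.inRange(g,0,120),225,212,260,242),30)
t=b[...,0].astype(int)-b[...,2]
rect("housing",big(((t>8)*255).astype(np.uint8),295,165,338,203),55)
rect("ledge",big(((t>8)*255).astype(np.uint8),300,203,332,220),12)
rect("motor",big(((t>8)*255).astype(np.uint8),298,130,338,165),50)
# label: white
rect("label",big(cv2.inRange(g,150,255),306,203,326,217),12.5)
for n,p,z in(("hub",(316.2,183),80),("keyhead",(427,191.4),98),("keycollar",(424.4,192.4),58),("tab",(424.7,183.5),58),("scannertop",(234.4,229.4),143)): print(n,ray("top",*p,z))
print(b[176:192,306:328].max(2)); print(b[183,[302,330]],b[210,305])
E
```

```text
stand px [405.  192.2] ctr [ 564.4 -305.4] sides 71.0 210.0 ang -4.1 -93.6
cradle px [239.9 228.1] ctr [451.6 298.4] sides 76.0 76.0 ang -83.0 -172.3
housing px [329.2 190.1] ctr [577.5 -28. ] sides 64.0 25.0 ang -6.9 -97.1
ledge px [308.  210.5] ctr [508.4  50.9] sides 40.0 7.0 ang -1.7 -91.6
motor px [320. 163.] ctr [676.8   1.8] sides 14.0 7.0 ang -91.6 177.6Traceback (most recent call last):
  File "<stdin>", line 17, in <module>
  File "<stdin>", line 5, in big
ValueError: max() iterable argument is empty
```

```bash
python3 - <<'E'
from h import *
b=cv2.imread("pics/t0.png")
for n,p,z in(("hub",(316.2,183),80),("keyhead",(427,191.4),98),("keycollar",(424.4,192.4),58),("tab",(424.7,183.5),58),("scannertop",(234.4,229.4),143),("label",(316.8,209.4),12.5),("h1",(299.6,167.6),55),("h2",(332.6,166.6),55),("h3",(333,200.4),55),("h4",(300,201),55),("ledgeL",(306.2,217.5),12),("ledgeR",(327.5,217),12),
 ("cr1",(233,218),30),("cr2",(249,217),30),("cr3",(252,235.5),30),("cr4",(236,239),30)): print(n,ray("top",*p,z))
g=b.max(2)
# hub ring: bright blob near centre
k=np.zeros_like(g);k[172:195,304:330]=(g[172:195,304:330]>150)*255
cs,_=cv2.findContours(k,cv2.RETR_EXTERNAL,cv2.CHAIN_APPROX_NONE);c=max(cs,key=cv2.contourArea)
e=cv2.minEnclosingCircle(c);print("ring",e,ray("top",*e[0],80))
# bore+keyway dark/brass pixels inside ring
e=(e[0],e[1]*.75);M=np.zeros_like(g);cv2.circle(M,tuple(int(round(x)) for x in e[0]),int(e[1]),255,-1)
ys,xs=np.where((M>0)&(g<120)); print([(x,y,g[y,x]) for x,y in zip(xs,ys)]); print(g[174:192,307:327])
s=cv2.inRange(cv2.cvtColor(b,cv2.COLOR_BGR2HSV),(18,90,60),(35,255,255)); ys,xs=np.where(s[172:195,304:330]>0); print("brass",xs.mean()+304,ys.mean()+172, ray("top",xs.mean()+304,ys.mean()+172,46))
E
```

```text
hub [601.9  17.7  80. ]
keyhead [ 559.1 -364.9   98. ]
keycollar [ 558.6 -366.    58. ]
tab [ 590.4 -368.6   58. ]
scannertop [448.3 295.8 143. ]
label [511.4  18.6  12.5]
h1 [661.7  75.6  55. ]
h2 [661.6 -42.9  55. ]
h3 [540.2 -40.3  55. ]
h4 [541.7  77.5  55. ]
ledgeL [482.9  58.2  12. ]
ledgeR [482.4 -19.7  12. ]
cr1 [488.9 322.8  30. ]
cr2 [490.7 264.8  30. ]
cr3 [423.7 255.2  30. ]
cr4 [412.9 313.2  30. ]Traceback (most recent call last):
  File "<stdin>", line 8, in <module>
ValueError: max() iterable argument is empty
```

```bash
python3 - <<'E'
from h import *
a=cv2.imread("pics/s0.png");g=lambda im:np.clip(im.astype(float)*1.0,0,255).astype(np.uint8)
def cr(im,u,v,w,h,k): return cv2.resize(im[v:v+h,u:u+w],None,fx=k,fy=k,interpolation=cv2.INTER_CUBIC)
b=cv2.imread("pics/t0.png")
W=np.zeros((600,800,3),np.uint8)
W[:560,:320]=cr(a,370,215,40,70,8)
W[:300,320:800]=cr(a,265,190,80,50,6)
W[300:600,320:620]=cr(b,301,170,30,30,10)
cv2.imwrite("pics/c1.png",W)
# predicted for hub ring & scanner
print(proj("scene",(602,17.7,80)),proj("scene",(448.3,295.8,143)),proj("scene",(453,289,30)),proj("scene",(559,-365,98)))
E
```

```text
[291.6 206.1] [397.1 223.5] [389.6 258.1] [254.7 145.4]
```

View pics/c1.png

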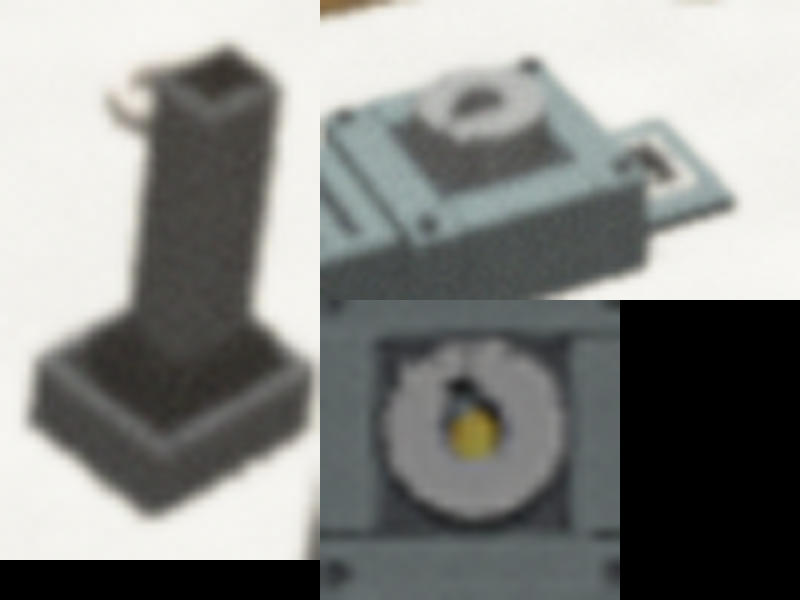

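The crop shows the scanner's top face centred at scene (397.7,225.5) and the cradle at (391.7,261). The hub is at scene (292,207) and top (316.5,183), with its keyway about +18° to +x.

```bash
python3 - <<'E'
from h import *
q=lambda x,y,k,u,v:((x+.5)/k-.5+u,(y+.5)/k-.5+v)
print("handle",[ray("scene",*q(x,y,8,370,215),143)[:2].tolist() for x,y in((165,80),(228,48),(280,90),(218,118))])
print("cradle",[ray("scene",*q(x,y,8,370,215),30)[:2].tolist() for x,y in((38,362),(158,445),(310,372))])
print("hub",ray("scene",*q(162,103,6,265,190),80),"top",ray("top",*q(155,132,10,301,170),80), "keyend", ray("top",*q(138,80,10,301,170),80),"brass",ray("top",*q(155,132,10,301,170),46))
print("label",ray("scene",*q(336,165,6,265,190),12.5))
# shafts D crop: key head top
print("keyhead",ray("scene",*q(75,52,5,240,135),98))
E
```

```text
handle [[465.8, 291.3], [438.4, 286.8], [438.0, 312.0], [463.4, 314.7]]
cradle [[491.8, 275.8], [481.5, 326.4], [417.5, 321.2]]
hub [603.6  20.8  80. ] top [602.8  18.2  80. ] keyend [621.4  23.6  80. ] brass [606.2  18.3  46. ]
label [508.2  20.2  12.5]
keyhead [ 558.1 -368.    98. ]
```

>>> play_rows:
  series:
    - {"dx": 0.035, "dy": 0.045, "turn": -2}
    - {"dx": 0.035, "dy": 0.045, "turn": -2}
    - {"dx": 0.035, "dy": 0.045, "turn": -2}
    - {"dx": 0.035, "dy": 0.045, "turn": -2}
    - {"dx": 0.035, "dy": 0.045, "turn": -2}
    - {"dx": 0.035, "dy": 0.045, "turn": -2}
    - {"dx": 0.02, "dy": 0.05, "turn": -2}
    - {"dx": 0.01, "dy": 0.05, "turn": -2}
    - {"dy": 0.05}
    - {"dy": 0.05}
    - {"dy": 0.05}
    - {"dy": 0.05}
  newtons: 40

```text
validation failed for argument at $.se...
```

>>> play_rows:
  series:
    - {"dx": 0.035, "dy": 0.045, "dz": 0, "turn": -2, "grip": 1}
    - {"dx": 0.035, "dy": 0.045, "dz": 0, "turn": -2, "grip": 1}
    - {"dx": 0.035, "dy": 0.045, "dz": 0, "turn": -2, "grip": 1}
    - {"dx": 0.035, "dy": 0.045, "dz": 0, "turn": -2, "grip": 1}
    - {"dx": 0.035, "dy": 0.045, "dz": 0, "turn": -2, "grip": 1}
    - {"dx": 0.035, "dy": 0.045, "dz": 0, "turn": -2, "grip": 1}
    - {"dx": 0.02, "dy": 0.05, "dz": 0, "turn": -2, "grip": 1}
    - {"dx": 0.01, "dy": 0.05, "dz": 0, "turn": -2, "grip": 1}
    - {"dx": 0, "dy": 0.05, "dz": 0, "turn": 0, "grip": 1}
    - {"dx": 0, "dy": 0.05, "dz": 0, "turn": 0, "grip": 1}
    - {"dx": 0, "dy": 0.05, "dz": 0, "turn": 0, "grip": 1}
    - {"dx": 0, "dy": 0.05, "dz": 0, "turn": 0, "grip": 1}
  newtons: 40

```text
clock: 1.6
position: [487.3, 11.7, 247.5]
orientation: [[0.994, 0.107, -0.005], [0.107, -0.994, 0.006], [-0.005, -0.006, -1.0]]
wrist_force: [1.3, -0.8, 0.9]
grip_width: 85.1
```

>>> play_rows:
  series:
    - {"dx": -0.006, "dy": 0.048, "dz": 0, "turn": 0, "grip": 1}
    - {"dx": -0.006, "dy": 0.048, "dz": 0, "turn": 0, "grip": 1}
    - {"dx": -0.006, "dy": 0.048, "dz": 0, "turn": 0, "grip": 1}
    - {"dx": -0.006, "dy": 0.048, "dz": -0.01, "turn": 0, "grip": 1}
    - {"dx": -0.006, "dy": 0.048, "dz": -0.02, "turn": 0, "grip": 1}
    - {"dx": -0.006, "dy": 0.04, "dz": -0.02, "turn": 0, "grip": 1}
    - {"dx": 0, "dy": 0, "dz": 0, "turn": 0, "grip": 1}

```text
clock: 2.48
position: [447.2, 304.7, 194.9]
orientation: [[0.994, 0.113, -0.007], [0.113, -0.994, 0.007], [-0.006, -0.008, -1.0]]
wrist_force: [-0.2, -1.5, -0.7]
grip_width: 85.5
```

```bash
python3 - <<'E'
from h import *
s=st(); a=snap("scene","s1");b=snap("top","t1")
p=np.array(s["position"]);print(proj("scene",p+[0,0,-20]),proj("top",p))
def cr(im,u,v,w,h,k): return cv2.resize(im[v:v+h,u:u+w],None,fx=k,fy=k,interpolation=cv2.INTER_CUBIC)
cv2.imwrite("pics/c2.png",np.hstack([cr(a,345,170,100,120,5)[:600],cr(b,210,195,60,120,5)]))
E
```

```text
2.475 [447.2 304.7 194.9] [-0.2 -1.5 -0.7] 85.48507036514994
[[0.994, 0.113, -0.007], [0.113, -0.994, 0.007], [-0.006, -0.008, -1.0]]
[401.1 214.5] [228.4 230.1]
```

View pics/c2.png

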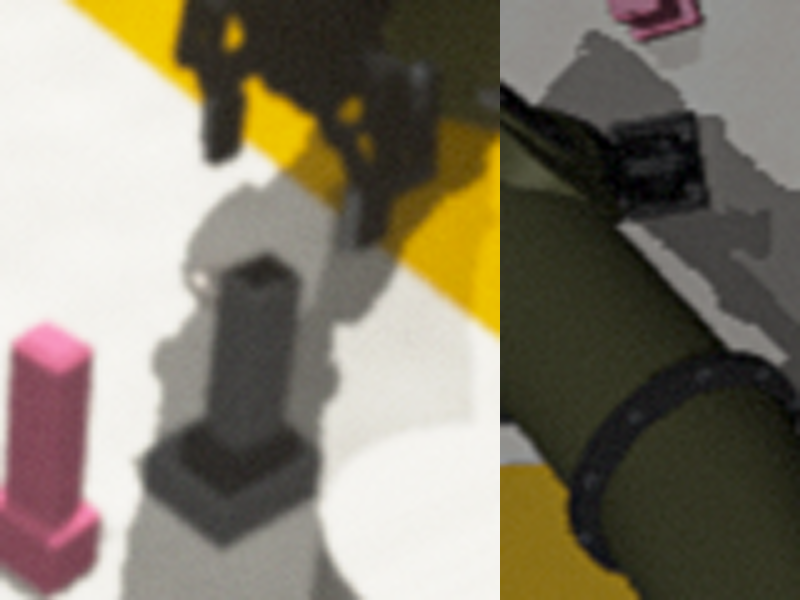

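The open fingers straddle the scanner top (scene crop 258,265), within about 5 mm. I'll descend and grip.

>>> play_rows:
  series:
    - {"dx": 0.003, "dy": -0.005, "dz": -0.025, "turn": 0, "grip": 1}
    - {"dx": 0, "dy": 0, "dz": -0.025, "turn": 0, "grip": 1}
    - {"dx": 0, "dy": 0, "dz": -0.025, "turn": 0, "grip": 1}
    - {"dx": 0, "dy": 0, "dz": 0, "turn": 0, "grip": 1}
    - {"dx": 0, "dy": 0, "dz": 0, "turn": 0, "grip": 0.5}
    - {"dx": 0, "dy": 0, "dz": 0, "turn": 0, "grip": 0}
    - {"dx": 0, "dy": 0, "dz": 0, "turn": 0, "grip": 0}
    - {"dx": 0, "dy": 0, "dz": 0, "turn": 0, "grip": 0}
    - {"dx": 0, "dy": 0, "dz": 0, "turn": 0, "grip": 0}
  newtons: 40

```text
clock: 3.7
position: [458.2, 290.0, 125.6]
orientation: [[0.995, 0.097, 0.005], [0.097, -0.995, 0.007], [0.006, -0.007, -1.0]]
wrist_force: [0.2, 0.2, -0.4]
grip_width: 27.5
```

>>> play_rows:
  series:
    - {"dx": 0, "dy": 0, "dz": 0.02, "turn": 0, "grip": 0}
    - {"dx": 0, "dy": 0, "dz": 0.03, "turn": 0, "grip": 0}
    - {"dx": 0, "dy": 0, "dz": 0.03, "turn": 0, "grip": 0}
    - {"dx": 0, "dy": 0, "dz": 0.02, "turn": 0, "grip": 0}
    - {"dx": 0, "dy": 0, "dz": 0, "turn": 0, "grip": 0}

```text
clock: 4.32
position: [456.8, 288.3, 227.3]
orientation: [[0.995, 0.097, 0.002], [0.097, -0.995, 0.003], [0.002, -0.003, -1.0]]
wrist_force: [0.3, 0.9, -2.3]
grip_width: 27.5
```

```bash
python3 - <<'E'
from h import *
s=st(); a=snap("scene","s2");b=snap("top","t2")
def cr(im,u,v,w,h,k): return cv2.resize(im[v:v+h,u:u+w],None,fx=k,fy=k,interpolation=cv2.INTER_CUBIC)
p=np.array(s["position"]);print(p.round(1),"pred ctr underside",proj("scene",p+[0,0,-120.6]),"cradle",proj("scene",(453,298,30)))
cv2.imwrite("pics/c3.png",cr(a,340,150,110,130,4.6))
E
```

```text
4.325 [456.8 288.3 227.3] [ 0.3  0.9 -2.3] 27.529923821138695
[[0.995, 0.097, 0.002], [0.097, -0.995, 0.003], [0.002, -0.003, -1.0]]
[456.8 288.3 227.3] pred ctr underside [391.  234.8] cradle [391.7 260.1]
```

View pics/c3.png

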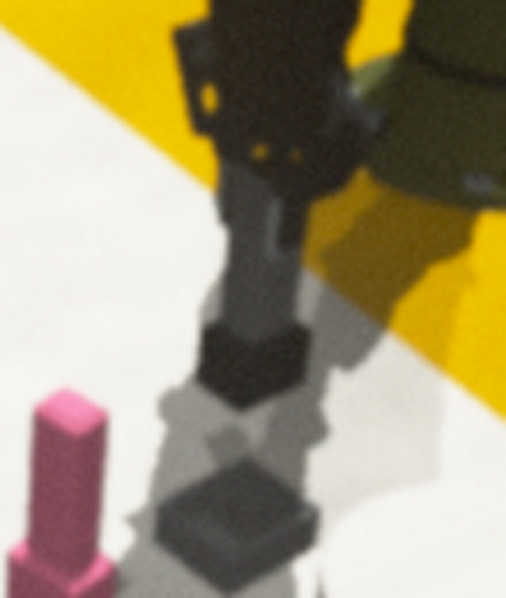

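The scanner is lifted and held upright, with its underside centre at scene about (394.9,230.8). The empty cradle's rim is centred at (391.5,262).

```bash
python3 - <<'E'
from h import *
q=lambda x,y:((x+.5)/4.6-.5+340,(y+.5)/4.6-.5+150)
print("under",[ray("scene",*q(x,y),106.7)[:2].tolist() for x,y in((200,372),(240,408),(305,372))],ray("scene",*q(252.5,372),106.7))
print("headtop",[ray("scene",*q(x,y),144.7)[:2].tolist() for x,y in((203,325),(241,348),(311,327))],ray("scene",*q(257,326),144.7))
print("cradle",[ray("scene",*q(x,y),30)[:2].tolist() for x,y in((157,515),(243,458),(318,518),(230,562))],ray("scene",*q(237,515),30))
E
```

```text
under [[463.8, 264.3], [463.9, 301.0], [412.8, 291.7]] [438.3 278.  106.7]
headtop [[470.5, 270.9], [465.2, 297.6], [420.4, 299.8]] [445.4 285.4 144.7]
cradle [[497.1, 280.8], [424.3, 262.7], [419.4, 325.3], [484.4, 331.6]] [457.7 301.9  30. ]
```

>>> play_rows:
  series:
    - {"dx": 0.01, "dy": -0.045, "dz": 0, "turn": 0, "grip": 0}
    - {"dx": 0.01, "dy": -0.045, "dz": 0, "turn": -1, "grip": 0}
    - {"dx": 0.01, "dy": -0.045, "dz": 0, "turn": -1, "grip": 0}
    - {"dx": 0.01, "dy": -0.045, "dz": 0, "turn": -1, "grip": 0}
    - {"dx": 0.01, "dy": -0.045, "dz": 0, "turn": -1, "grip": 0}
    - {"dx": 0.008, "dy": -0.03, "dz": -0.005, "turn": 0, "grip": 0}
    - {"dx": 0, "dy": -0.01, "dz": -0.005, "turn": 0, "grip": 0}
    - {"dx": 0, "dy": 0, "dz": 0, "turn": 0, "grip": 0}

```text
clock: 5.42
position: [509.3, 14.3, 204.9]
orientation: [[0.999, 0.029, -0.017], [0.029, -1.0, -0.0], [-0.017, -0.0, -1.0]]
wrist_force: [0.3, -0.5, -1.6]
grip_width: 27.7
```

```bash
python3 - <<'E'
from h import *
s=st(); a=snap("scene","s3");b=snap("top","t3")
def cr(im,u,v,w,h,k): return cv2.resize(im[v:v+h,u:u+w],None,fx=k,fy=k,interpolation=cv2.INTER_CUBIC)
p=np.array(s["position"]);print("pred underside",proj("scene",p+[0,0,-120.6]),proj("scene",p+[-6,0,-120.6]))
cv2.imwrite("pics/c4.png",cr(a,260,120,110,120,5))
E
```

```text
5.425 [509.3  14.3 204.9] [ 0.3 -0.5 -1.6] 27.744319835647026
[[0.999, 0.029, -0.017], [0.029, -1.0, -0.0], [-0.017, -0.0, -1.0]]
pred underside [319.5 196.1] [321.3 195.5]
```

View pics/c4.png

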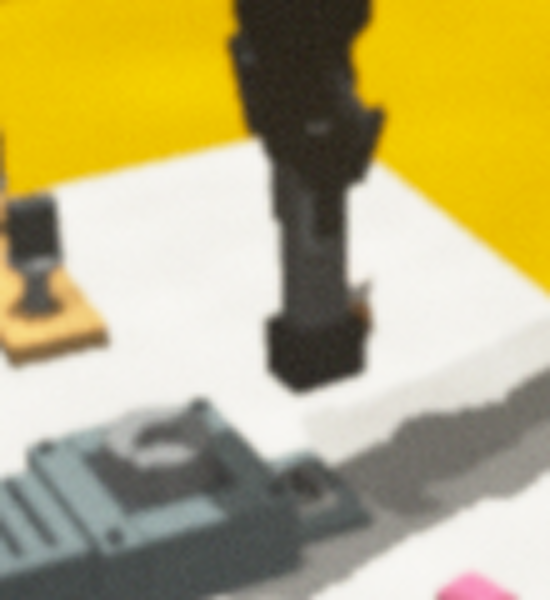

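```bash
python3 - <<'E'
from h import *
print(ray("scene",323.1,193.9,84),ray("scene",323.1,193.9,88),proj("scene",(510,19,12.5)),proj("scene",(504,14.3,12.5)),proj("scene",(504,14.3,84)),proj("scene",(510,19,84)))
E
```

```text
[493.9   8.3  84. ] [497.1  13.9  88. ] [319.9 217. ] [320.8 215.7] [321.1 195.7] [320.1 197. ]
```

>>> play_rows:
  series:
    - {"dx": 0.009, "dy": 0.005, "dz": 0.004, "turn": 0, "grip": 0}
    - {"dx": 0, "dy": 0, "dz": 0, "turn": 0, "grip": 0}
    - {"dx": 0, "dy": 0, "dz": 0, "turn": 0, "grip": 0}
    - {"dx": 0, "dy": 0, "dz": 0, "turn": 0, "grip": 0}
    - {"dx": 0, "dy": 0, "dz": 0, "turn": 0, "grip": 0}
    - {"dx": 0, "dy": 0, "dz": 0, "turn": 0, "grip": 0}
    - {"dx": 0, "dy": 0, "dz": 0, "turn": 0, "grip": 0}

```text
clock: 6.4
position: [519.2, 24.8, 210.7]
orientation: [[0.999, 0.036, -0.014], [0.036, -0.999, 0.001], [-0.014, -0.002, -1.0]]
wrist_force: [0.2, -0.1, -1.1]
grip_width: 27.3
```

```bash
python3 - <<'E'
from h import *
st(); a=snap("scene","s4")
k=(a.max(2)<70).astype(np.uint8)[188:200,300:345]; ys,xs=np.where(k); print("head u range",xs.min()+300,xs.max()+300,"v max",ys.max()+188)
a=cv2.imread("pics/s3.png");k=(a.max(2)<70).astype(np.uint8)[188:200,300:345]; ys,xs=np.where(k); print("before",xs.min()+300,xs.max()+300,"v max",ys.max()+188)
E
```

```text
6.4 [519.2  24.8 210.7] [ 0.2 -0.1 -1.1] 27.256470280256515
[[0.999, 0.036, -0.014], [0.036, -0.999, 0.001], [-0.014, -0.002, -1.0]]
head u range 313 330 v max 198
before 314 331 v max 197
```

>>> play_rows:
  series:
    - {"dx": -0.002, "dy": -0.004, "dz": 0, "turn": 0, "grip": 0}
    - {"dx": 0, "dy": 0, "dz": 0, "turn": 0, "grip": 0}
    - {"dx": 0, "dy": 0, "dz": 0, "turn": 0, "grip": 0}
    - {"dx": 0, "dy": 0, "dz": 0, "turn": 0, "grip": 0}
    - {"dx": 0, "dy": 0, "dz": 0, "turn": 0, "grip": 0}
    - {"dx": 0, "dy": 0, "dz": 0, "turn": 0, "grip": 0}
    - {"dx": 0, "dy": 0, "dz": 0, "turn": 0, "grip": 0}
    - {"dx": 0, "dy": 0, "dz": 0, "turn": 0, "grip": 0}
    - {"dx": 0, "dy": 0, "dz": 0, "turn": 0, "grip": 0}
    - {"dx": 0, "dy": 0, "dz": 0, "turn": 0, "grip": 0}
    - {"dx": 0, "dy": 0, "dz": 0, "turn": 0, "grip": 0}
    - {"dx": 0, "dy": 0, "dz": 0, "turn": 0, "grip": 0}

```text
clock: 7.95
position: [517.1, 20.4, 210.7]
orientation: [[0.999, 0.036, -0.014], [0.036, -0.999, 0.001], [-0.014, -0.002, -1.0]]
wrist_force: [0.1, 0.7, -0.9]
grip_width: 27.5
```

>>> play_rows:
  series:
    - {"dx": 0, "dy": 0, "dz": 0, "turn": 0, "grip": 0}
    - {"dx": 0, "dy": 0, "dz": 0, "turn": 0, "grip": 0}
    - {"dx": 0, "dy": 0, "dz": 0, "turn": 0, "grip": 0}
    - {"dx": 0, "dy": 0, "dz": 0, "turn": 0, "grip": 0}
    - {"dx": 0, "dy": 0, "dz": 0, "turn": 0, "grip": 0}
    - {"dx": 0, "dy": 0, "dz": 0, "turn": 0, "grip": 0}

```text
clock: 8.7
position: [517.1, 20.4, 210.7]
orientation: [[0.999, 0.036, -0.014], [0.036, -0.999, 0.001], [-0.014, -0.002, -1.0]]
wrist_force: [0.2, 1.1, -1.0]
grip_width: 27.4
```

>>> play_rows:
  series:
    - {"dx": -0.01, "dy": 0.045, "dz": 0, "turn": 1, "grip": 0}
    - {"dx": -0.01, "dy": 0.045, "dz": 0, "turn": 1, "grip": 0}
    - {"dx": -0.01, "dy": 0.045, "dz": 0, "turn": 1, "grip": 0}
    - {"dx": -0.01, "dy": 0.045, "dz": 0, "turn": 0.5, "grip": 0}
    - {"dx": -0.01, "dy": 0.04, "dz": 0, "turn": 0, "grip": 0}
    - {"dx": -0.005, "dy": 0.03, "dz": 0, "turn": 0, "grip": 0}
    - {"dx": 0, "dy": 0.01, "dz": 0, "turn": 0, "grip": 0}
    - {"dx": 0, "dy": 0, "dz": 0, "turn": 0, "grip": 0}
    - {"dx": 0, "dy": 0, "dz": 0, "turn": 0, "grip": 0}

```text
clock: 9.82
position: [460.9, 284.7, 210.6]
orientation: [[0.996, 0.093, -0.013], [0.093, -0.996, -0.001], [-0.013, -0.0, -1.0]]
wrist_force: [0.1, -0.3, -1.3]
grip_width: 27.3
```

>>> play_rows:
  series:
    - {"dx": -0.003, "dy": 0.007, "dz": -0.02, "turn": 0, "grip": 0}
    - {"dx": 0, "dy": 0, "dz": -0.02, "turn": 0, "grip": 0}
    - {"dx": 0, "dy": 0, "dz": 0, "turn": 0, "grip": 0}
    - {"dx": 0, "dy": 0, "dz": 0, "turn": 0, "grip": 0}

```text
clock: 10.32
position: [460.7, 286.2, 170.8]
orientation: [[0.996, 0.085, -0.011], [0.085, -0.996, -0.003], [-0.011, 0.002, -1.0]]
wrist_force: [-0.2, 0.1, -0.5]
grip_width: 27.4
```

```bash
python3 - <<'E'
from h import *
s=st(); a=snap("scene","s5")
def cr(im,u,v,w,h,k): return cv2.resize(im[v:v+h,u:u+w],None,fx=k,fy=k,interpolation=cv2.INTER_CUBIC)
cv2.imwrite("pics/c5.png",cr(np.clip(a*1.5,0,255).astype(np.uint8),355,190,70,90,6))
E
```

```text
10.325 [460.7 286.2 170.8] [-0.2  0.1 -0.5] 27.367599840905086
[[0.996, 0.085, -0.011], [0.085, -0.996, -0.003], [-0.011, 0.002, -1.0]]
```

View pics/c5.png

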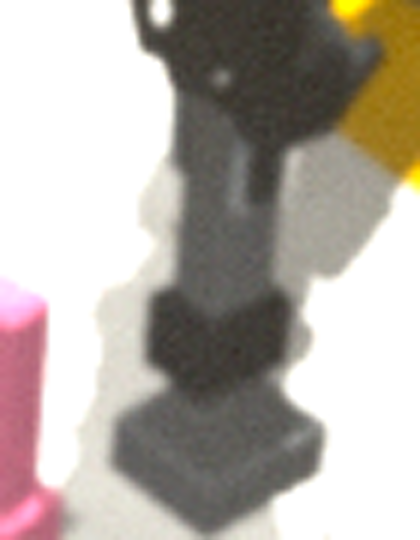

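The head is centred over the cradle horizontally in the image (head u≈219, cradle u≈218 in the crop). I'll correct a few mm back to the pick-up pose.

>>> play_rows:
  series:
    - {"dx": -0.002, "dy": 0.005, "dz": 0, "turn": 0, "grip": 0}
    - {"dx": 0, "dy": 0, "dz": 0, "turn": 0, "grip": 0}
    - {"dx": 0, "dy": 0, "dz": 0, "turn": 0, "grip": 0}

```text
clock: 10.75
position: [459.2, 291.7, 172.2]
orientation: [[0.996, 0.084, -0.009], [0.084, -0.996, -0.002], [-0.009, 0.001, -1.0]]
wrist_force: [0.4, 0.3, -1.8]
grip_width: 27.5
```

>>> play_rows:
  series:
    - {"dx": 0, "dy": 0, "dz": -0.012, "turn": 0, "grip": 0}
    - {"dx": 0, "dy": 0, "dz": -0.008, "turn": 0, "grip": 0}
    - {"dx": 0, "dy": 0, "dz": 0, "turn": 0, "grip": 0}

```text
clock: 11.12
position: [458.9, 291.6, 150.5]
orientation: [[0.996, 0.085, -0.009], [0.085, -0.996, -0.002], [-0.009, 0.001, -1.0]]
wrist_force: [-0.2, -0.1, -0.4]
grip_width: 27.4
```

>>> play_rows:
  series:
    - {"dx": 0, "dy": 0, "dz": -0.008, "turn": 0, "grip": 0}
    - {"dx": 0, "dy": 0, "dz": -0.006, "turn": 0, "grip": 0}
    - {"dx": 0, "dy": 0, "dz": 0, "turn": 0, "grip": 0}

```text
clock: 11.5
position: [458.9, 291.5, 135.2]
orientation: [[0.996, 0.085, -0.01], [0.085, -0.996, -0.002], [-0.01, 0.002, -1.0]]
wrist_force: [-0.4, -0.1, -1.3]
grip_width: 27.3
```

>>> play_rows:
  series:
    - {"dx": 0, "dy": 0, "dz": -0.006, "turn": 0, "grip": 0}
    - {"dx": 0, "dy": 0, "dz": -0.003, "turn": 0, "grip": 0}
    - {"dx": 0, "dy": 0, "dz": 0, "turn": 0, "grip": 0}

```text
clock: 11.88
position: [459.0, 291.6, 125.8]
orientation: [[0.996, 0.084, -0.009], [0.084, -0.996, -0.002], [-0.009, 0.001, -1.0]]
wrist_force: [-0.9, 0.9, -0.3]
grip_width: 27.5
```

>>> play_rows:
  series:
    - {"dx": 0, "dy": 0, "dz": -0.001, "turn": 0, "grip": 0}
    - {"dx": 0, "dy": 0, "dz": 0, "turn": 0, "grip": 0.5}
    - {"dx": 0, "dy": 0, "dz": 0, "turn": 0, "grip": 1}
    - {"dx": 0, "dy": 0, "dz": 0, "turn": 0, "grip": 1}
    - {"dx": 0, "dy": 0, "dz": 0, "turn": 0, "grip": 1}
    - {"dx": 0, "dy": 0, "dz": 0, "turn": 0, "grip": 1}
    - {"dx": 0, "dy": 0, "dz": 0.03, "turn": 0, "grip": 1}
    - {"dx": 0, "dy": 0, "dz": 0.04, "turn": 0, "grip": 1}
    - {"dx": 0, "dy": 0, "dz": 0.04, "turn": 0, "grip": 1}
    - {"dx": 0, "dy": 0, "dz": 0.02, "turn": 0, "grip": 1}

```text
clock: 13.12
position: [458.1, 291.1, 257.5]
orientation: [[0.996, 0.085, -0.012], [0.085, -0.996, -0.003], [-0.012, 0.002, -1.0]]
wrist_force: [0.7, -0.3, -0.8]
grip_width: 85.4
```

>>> play_rows:
  series:
    - {"dx": 0.01, "dy": -0.05, "dz": 0, "turn": -1, "grip": 1}
    - {"dx": 0.01, "dy": -0.05, "dz": 0, "turn": -1, "grip": 1}
    - {"dx": 0.01, "dy": -0.05, "dz": 0, "turn": -1, "grip": 1}
    - {"dx": 0.01, "dy": -0.05, "dz": 0, "turn": -1, "grip": 1}
    - {"dx": 0.01, "dy": -0.05, "dz": 0, "turn": -1, "grip": 1}
    - {"dx": 0.01, "dy": -0.05, "dz": 0, "turn": -1, "grip": 1}
    - {"dx": 0.01, "dy": -0.05, "dz": 0, "turn": -1, "grip": 1}
    - {"dx": 0.01, "dy": -0.05, "dz": 0, "turn": -1, "grip": 1}
    - {"dx": 0.01, "dy": -0.05, "dz": 0, "turn": -1, "grip": 1}
    - {"dx": 0.01, "dy": -0.05, "dz": 0, "turn": -1, "grip": 1}
    - {"dx": 0, "dy": -0.05, "dz": 0, "turn": 0, "grip": 1}
    - {"dx": 0, "dy": -0.04, "dz": 0, "turn": 0, "grip": 1}

```text
clock: 14.62
position: [558.9, -312.4, 260.8]
orientation: [[0.996, -0.085, -0.004], [-0.085, -0.996, 0.003], [-0.004, -0.002, -1.0]]
wrist_force: [-0.2, 0.4, 0.4]
grip_width: 85.7
```

>>> play_rows:
  series:
    - {"dx": 0, "dy": 0, "dz": 0, "turn": 0, "grip": 1}

```text
clock: 14.75
position: [557.5, -316.8, 259.9]
orientation: [[0.996, -0.091, -0.006], [-0.091, -0.996, 0.001], [-0.006, -0.001, -1.0]]
wrist_force: [0.1, 0.7, 0.0]
grip_width: 85.3
```

```bash
python3 - <<'E'
from h import *
s=st(); a=snap("scene","s6")
def cr(im,u,v,w,h,k): return cv2.resize(im[v:v+h,u:u+w],None,fx=k,fy=k,interpolation=cv2.INTER_CUBIC)
p=np.array(s["position"]);print(proj("scene",p+[0,0,-10]))
cv2.imwrite("pics/c6.png",np.hstack([cr(a,220,80,80,110,5),cr(a,370,215,40,55,10)[:550]]))
E
```

```text
14.75 [ 557.5 -316.8  259.9] [0.1 0.7 0. ] 85.34629751070443
[[0.996, -0.091, -0.006], [-0.091, -0.996, 0.001], [-0.006, -0.001, -1.0]]
[257.6 108.6]
```

View pics/c6.png

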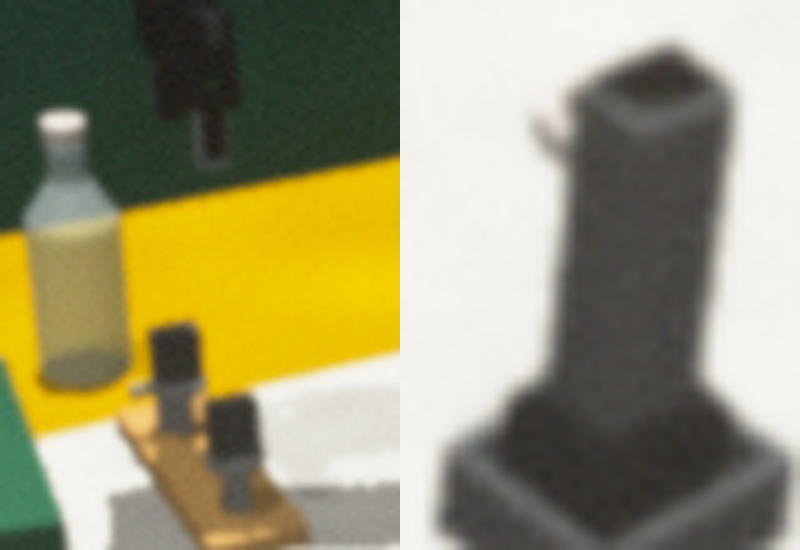

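The scanner stands upright in its cradle again. The keyed shaft (crop 175,370, with its tab at 140,388) is the farther one; I'll go above it and then down.

>>> play_rows:
  series:
    - {"dx": 0.001, "dy": -0.025, "dz": -0.02, "turn": 0, "grip": 1}
    - {"dx": 0.001, "dy": -0.024, "dz": -0.03, "turn": 0, "grip": 1}
    - {"dx": 0, "dy": 0, "dz": -0.03, "turn": 0, "grip": 1}
    - {"dx": 0, "dy": 0, "dz": -0.02, "turn": 0, "grip": 1}
    - {"dx": 0, "dy": 0, "dz": 0, "turn": 0, "grip": 1}
    - {"dx": 0, "dy": 0, "dz": 0, "turn": 0, "grip": 1}

```text
clock: 15.55
position: [560.8, -361.7, 154.9]
orientation: [[0.997, -0.082, -0.006], [-0.082, -0.997, 0.005], [-0.006, -0.004, -1.0]]
wrist_force: [0.2, 0.2, 0.4]
grip_width: 85.4
```

>>> play_rows:
  series:
    - {"dx": -0.001, "dy": -0.004, "dz": -0.02, "turn": 0, "grip": 1}
    - {"dx": 0, "dy": 0, "dz": -0.02, "turn": 0, "grip": 1}
    - {"dx": 0, "dy": 0, "dz": -0.02, "turn": 0, "grip": 1}
    - {"dx": 0, "dy": 0, "dz": -0.003, "turn": 0, "grip": 1}
    - {"dx": 0, "dy": 0, "dz": 0, "turn": 0, "grip": 1}

```text
clock: 16.18
position: [563.5, -366.3, 96.9]
orientation: [[0.997, -0.08, 0.003], [-0.08, -0.997, -0.0], [0.003, 0.0, -1.0]]
wrist_force: [0.4, -0.1, 1.0]
grip_width: 85.5
```

>>> play_rows:
  series:
    - {"dx": -0.004, "dy": 0, "dz": -0.007, "turn": 0, "grip": 1}
    - {"dx": 0, "dy": 0, "dz": 0, "turn": 0, "grip": 1}
    - {"dx": 0, "dy": 0, "dz": 0, "turn": 0, "grip": 1}

```text
clock: 16.55
position: [560.1, -366.9, 91.8]
orientation: [[0.997, -0.08, 0.006], [-0.08, -0.997, -0.002], [0.006, 0.002, -1.0]]
wrist_force: [-0.3, -0.5, -0.4]
grip_width: 85.4
```

>>> play_rows:
  series:
    - {"dx": -0.001, "dy": 0.001, "dz": -0.005, "turn": 0, "grip": 1}
    - {"dx": 0, "dy": 0, "dz": 0, "turn": 0, "grip": 1}
    - {"dx": 0, "dy": 0, "dz": 0, "turn": 0, "grip": 0.4}
    - {"dx": 0, "dy": 0, "dz": 0, "turn": 0, "grip": 0.4}
    - {"dx": 0, "dy": 0, "dz": 0, "turn": 0, "grip": 0}
    - {"dx": 0, "dy": 0, "dz": 0, "turn": 0, "grip": 0}
    - {"dx": 0, "dy": 0, "dz": 0, "turn": 0, "grip": 0}
    - {"dx": 0, "dy": 0, "dz": 0, "turn": 0, "grip": 0}
  newtons: 80

```text
clock: 17.55
position: [559.3, -365.9, 86.9]
orientation: [[0.997, -0.08, 0.007], [-0.079, -0.997, -0.002], [0.007, 0.002, -1.0]]
wrist_force: [0.1, 1.2, -0.3]
grip_width: 18.9
```

>>> play_rows:
  series:
    - {"dx": 0, "dy": 0, "dz": 0.02, "turn": 0, "grip": 0}
    - {"dx": 0, "dy": 0, "dz": 0.035, "turn": 0, "grip": 0}
    - {"dx": 0, "dy": 0, "dz": 0.035, "turn": 0, "grip": 0}
    - {"dx": 0, "dy": 0, "dz": 0.015, "turn": 0, "grip": 0}
    - {"dx": 0.006, "dy": 0.045, "dz": 0, "turn": 3, "grip": 0}
    - {"dx": 0.006, "dy": 0.045, "dz": 0, "turn": 3, "grip": 0}
    - {"dx": 0.006, "dy": 0.045, "dz": 0, "turn": 3, "grip": 0}
    - {"dx": 0.006, "dy": 0.045, "dz": 0, "turn": 3, "grip": 0}
    - {"dx": 0.006, "dy": 0.045, "dz": 0, "turn": 3, "grip": 0}
    - {"dx": 0.006, "dy": 0.045, "dz": 0, "turn": 3, "grip": 0}
    - {"dx": 0.006, "dy": 0.045, "dz": 0, "turn": 3, "grip": 0}
    - {"dx": 0, "dy": 0.03, "dz": 0, "turn": 0, "grip": 0}

```text
clock: 19.05
position: [594.4, -13.2, 183.9]
orientation: [[0.957, 0.288, -0.009], [0.288, -0.958, 0.0], [-0.009, -0.003, -1.0]]
wrist_force: [-0.1, 0.1, -1.9]
grip_width: 19.0
```

>>> play_rows:
  series:
    - {"dx": 0, "dy": 0.01, "dz": 0, "turn": 0, "grip": 0}
    - {"dx": 0, "dy": 0, "dz": 0, "turn": 0, "grip": 0}
    - {"dx": 0, "dy": 0, "dz": 0, "turn": 0, "grip": 0}

```text
clock: 19.42
position: [593.4, -2.9, 182.2]
orientation: [[0.957, 0.29, -0.013], [0.29, -0.957, -0.001], [-0.012, -0.003, -1.0]]
wrist_force: [-0.1, -0.3, -2.9]
grip_width: 19.1
```

>>> play_rows:
  series:
    - {"dx": 0.005, "dy": 0.011, "dz": 0, "turn": 0, "grip": 0}
    - {"dx": 0.004, "dy": 0.01, "dz": -0.005, "turn": 0, "grip": 0}
    - {"dx": 0, "dy": 0, "dz": 0, "turn": 0, "grip": 0}
    - {"dx": 0, "dy": 0, "dz": 0, "turn": 0, "grip": 0}

```text
clock: 19.92
position: [603.3, 16.5, 176.5]
orientation: [[0.958, 0.286, -0.013], [0.286, -0.958, -0.002], [-0.013, -0.002, -1.0]]
wrist_force: [0.2, 0.1, -2.3]
grip_width: 18.9
```

```bash
python3 - <<'E'
from h import *
s=st(); a=snap("scene","s7")
def cr(im,u,v,w,h,k): return cv2.resize(im[v:v+h,u:u+w],None,fx=k,fy=k,interpolation=cv2.INTER_CUBIC)
p=np.array(s["position"]);print("tip pred",proj("scene",p+[0,0,-80.9]),"hub",proj("scene",(603,18.5,80)))
cv2.imwrite("pics/c7.png",cr(np.clip(a*1.2,0,255).astype(np.uint8),260,160,70,75,8))
E
```

```text
19.925 [603.3  16.5 176.5] [ 0.2  0.1 -2.3] 18.876689761616454
[[0.958, 0.286, -0.013], [0.286, -0.958, -0.002], [-0.013, -0.002, -1.0]]
tip pred [290.9 201.4] hub [291.4 206.3]
```

View pics/c7.png

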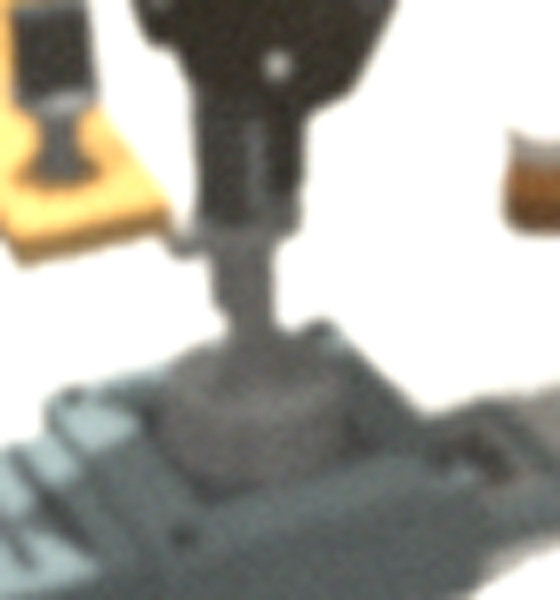

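Tip and hub are aligned in the image (u≈291.6 against 291.9). I'll descend slowly and feel for the bore.

>>> play_rows:
  series:
    - {"dx": 0, "dy": 0.001, "dz": -0.01, "turn": 0, "grip": 0}
    - {"dx": 0, "dy": 0, "dz": 0, "turn": 0, "grip": 0}
    - {"dx": 0, "dy": 0, "dz": 0, "turn": 0, "grip": 0}

```text
clock: 20.35
position: [603.0, 17.1, 165.6]
orientation: [[0.958, 0.286, -0.013], [0.286, -0.958, -0.002], [-0.013, -0.002, -1.0]]
wrist_force: [0.2, 0.2, -2.9]
grip_width: 18.7
```

>>> play_rows:
  series:
    - {"dx": 0, "dy": 0, "dz": -0.006, "turn": 0, "grip": 0}
    - {"dx": 0, "dy": 0, "dz": -0.003, "turn": 0, "grip": 0}
    - {"dx": 0, "dy": 0, "dz": 0, "turn": 0, "grip": 0}

```text
clock: 20.72
position: [603.2, 17.1, 156.2]
orientation: [[0.958, 0.285, -0.012], [0.285, -0.958, -0.002], [-0.012, -0.002, -1.0]]
wrist_force: [1.9, 0.1, -2.7]
grip_width: 19.1
```

The tip is about 5 mm inside the bore with no axial force. I'll continue until the key reaches the hub face.

>>> play_rows:
  series:
    - {"dx": 0, "dy": 0, "dz": -0.005, "turn": 0, "grip": 0}
    - {"dx": 0, "dy": 0, "dz": -0.003, "turn": 0, "grip": 0}
    - {"dx": 0, "dy": 0, "dz": 0, "turn": 0, "grip": 0}

```text
clock: 21.1
position: [603.3, 17.1, 147.6]
orientation: [[0.958, 0.285, -0.012], [0.285, -0.958, -0.002], [-0.012, -0.002, -1.0]]
wrist_force: [1.3, 0.0, -2.3]
grip_width: 19.1
```

>>> play_rows:
  series:
    - {"dx": 0, "dy": 0, "dz": -0.004, "turn": 0, "grip": 0}
    - {"dx": 0, "dy": 0, "dz": -0.003, "turn": 0, "grip": 0}
    - {"dx": 0, "dy": 0, "dz": 0, "turn": 0, "grip": 0}

```text
clock: 21.48
position: [603.3, 17.2, 140.2]
orientation: [[0.958, 0.285, -0.012], [0.285, -0.958, -0.002], [-0.012, -0.002, -1.0]]
wrist_force: [0.5, -0.7, -3.1]
grip_width: 18.9
```

No axial force at 20.7 mm depth, so the key is already in the keyway. I'll push on.

>>> play_rows:
  series:
    - {"dx": 0, "dy": 0, "dz": -0.005, "turn": 0, "grip": 0}
    - {"dx": 0, "dy": 0, "dz": -0.005, "turn": 0, "grip": 0}
    - {"dx": 0, "dy": 0, "dz": 0, "turn": 0, "grip": 0}

```text
clock: 21.85
position: [603.3, 17.2, 129.4]
orientation: [[0.958, 0.286, -0.012], [0.286, -0.958, -0.002], [-0.012, -0.002, -1.0]]
wrist_force: [0.6, 0.9, -2.1]
grip_width: 19.1
```

>>> play_rows:
  series:
    - {"dx": 0, "dy": 0, "dz": -0.004, "turn": 0, "grip": 0}
    - {"dx": 0, "dy": 0, "dz": -0.004, "turn": 0, "grip": 0}
    - {"dx": 0, "dy": 0, "dz": -0.001, "turn": 0, "grip": 0}

```text
clock: 22.22
position: [603.7, 17.2, 121.1]
orientation: [[0.958, 0.285, -0.011], [0.285, -0.958, -0.002], [-0.011, -0.001, -1.0]]
wrist_force: [-1.3, -0.1, 4.0]
grip_width: 19.1
```

>>> play_rows:
  series:
    - {"dx": 0, "dy": 0, "dz": -0.004, "turn": 0, "grip": 0}
    - {"dx": 0, "dy": 0, "dz": -0.003, "turn": 0, "grip": 0}
  newtons: 110

```text
clock: 22.48
position: [603.7, 17.2, 115.2]
orientation: [[0.958, 0.285, -0.01], [0.285, -0.958, -0.002], [-0.01, -0.001, -1.0]]
wrist_force: [-6.7, -0.6, 21.7]
grip_width: 18.4
```

>>> play_rows:
  series:
    - {"dx": 0, "dy": 0, "dz": -0.003, "turn": 0, "grip": 0}

```text
clock: 22.6
position: [603.7, 17.2, 114.9]
orientation: [[0.958, 0.285, -0.009], [0.285, -0.958, -0.003], [-0.009, 0.0, -1.0]]
wrist_force: [-13.9, -1.1, 38.4]
grip_width: 18.6
```

>>> play_rows:
  series:
    - {"dx": 0, "dy": 0, "dz": -0.003, "turn": 0, "grip": 0}

```text
clock: 22.72
position: [603.6, 17.3, 115.0]
orientation: [[0.959, 0.285, -0.007], [0.285, -0.959, -0.003], [-0.008, 0.001, -1.0]]
wrist_force: [-10.9, -1.2, 28.4]
grip_width: 18.6
```

```bash
python3 - <<'E'
from h import *
for i in range(6): a=snap("scene","s8")
st()
def cr(im,u,v,w,h,k): return cv2.resize(im[v:v+h,u:u+w],None,fx=k,fy=k,interpolation=cv2.INTER_CUBIC)
o=cv2.imread("pics/s0.png"); d=lambda u,v,w,h:np.abs(a[v:v+h,u:u+w].astype(int)-o[v:v+h,u:u+w]).mean().round(1)
print("diff scanner",d(370,215,40,70),"pink",d(340,230,27,60),"plain",d(258,155,20,30),"jar",d(318,172,20,18))
cv2.imwrite("pics/c8.png",np.hstack([cr(np.clip(a*1.2,0,255).astype(np.uint8),255,165,65,70,6),cr(a,365,210,50,70,6)]))
E
```

```text
23.025 [603.7  17.3 115. ] [-10.   -1.1  26.4] 18.43414504458535
[[0.959, 0.285, -0.007], [0.285, -0.959, -0.003], [-0.008, 0.001, -1.0]]
diff scanner 9.3 pink 1.7 plain 29.0 jar 2.0
```

View pics/c8.png

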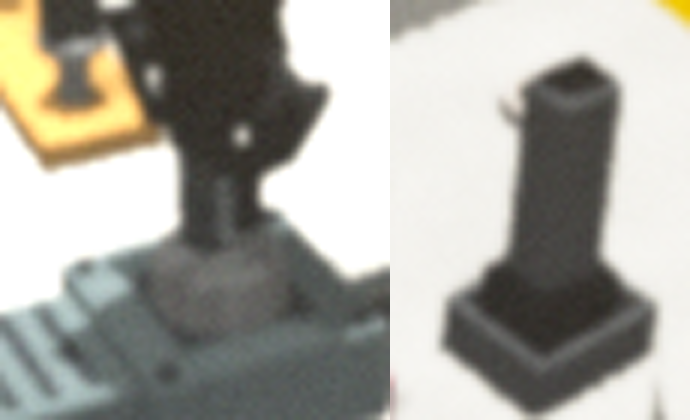

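The collar sits flush on the hub with a steady push of about 26 N. The plain shaft is still in the stand, and the scanner stands upright in its cradle. I'm handing in.

```bash
python3 -c "
from h import *
print(robot.job_done()); st()"
```

```text
the job is handed in; nothing more can be done
None
the job is handed in; nothing more can be done
```

The job is done and handed in; no verdict was reported. At the last reading the clock stood at 23.0 s of the 72 s allowed.

- **Scan:** I held the scanner still over the label for about 2 s, its window roughly 8 cm above it. I could not read its sideways position in the grip exactly, so it may have been a few mm off the label's centre, inside the 15 mm limit. Nothing in the interface reports a successful read.
- **Scanner return:** The last picture shows it upright in its grey cradle.
- **Shaft:** I took the keyed shaft, identified by its pointer tab, and inserted it at about 17°, matching the keyway seen in the top picture. The key slipped in without searching.
- **Home position:** Pushing in, I felt the ejector spring and then a hard stop at the expected height (TCP z 115.0 mm, 46 mm deep). When I handed in, the arm was still gripping the shaft and pushing with a steady 26 N or so (38 N at most while seating it).
- **Side load:** The wrist also read about 10 N sideways while pushing, so the shaft leans slightly in its bore. I left it, as the collar looked flush on the hub.
- **Other objects:** The plain shaft is still in the stand in the last picture. An image comparison showed no change at the jar and pink scanner. At the plain shaft the comparison did show a difference, which I put down to the arm being in view. I did not check the remaining bystanders separately.

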